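# Hold the belt tensioner back for a belt change

### The arm

A 6-joint arm with a two-finger parallel gripper is mounted at the origin on the work surface. World frame = base frame: x ahead of the robot, y to its left, z up, the work surface at z = 0. Lengths are in mm, angles in rad, forces in N, time in s.
With the tool pointing down it reaches from about 325 to 1000 mm from the base axis. Payload 5.1 kg.
Tool frame: the origin (TCP) lies on the centre line of the jaws, within the pads' length; the fingertips stand 25 mm ahead of it and the grasp point (between the pads) lies 6 mm ahead of it; z points along the fingers, y is the direction in which the jaws open and shut (so a half turn about z gives the same grasp; the last joint's range is limited). The gripper opens to 85 mm and grips with 20 to 120 N. Pads are 22 mm wide; open, the fingers measure 114 mm over their backs; the gripper's body (76 mm by 85 mm) begins 54 mm behind the grasp point. The pads swing forward as they close: fully open they stand 13 mm farther back than shut.
Start: joints at [-1.333, 0.124, 1.65, -0, 1.367, -0.083], TCP at [204.929, -616.838, 221.322] pointing down, gripper open.
Joint ranges: [-2.61, 2.61], [-1.02, 2.33], [0.03, 2.71], [-1.35, 4.49], [0.32, 2.68], [-2.91, 2.91]. Speed limits (rad/s): [2.57, 2.57, 3.14, 3.14, 3.14, 3.14].

### API

Orientations are given as [roll, pitch, yaw] about the fixed x, y, z axes, in that order (R = Rz(yaw) Ry(pitch) Rx(roll)).
In Python, from station import * gives the robot as it stands.
- The arm moves only by the tool carry_out, never from a script. Its argument "increments" is a list that holds one entry, the list of rows, each a list of 4 numbers: the shift along the world's x, y, z in m, then the turn about the world's z in degrees. A call has 1 to 20 rows; each row shifts and turns the commanded pose from where the row before left it; what a row does not reach is not made up. A row lasts 1/12 s, in which the tool goes at most 41.7 mm and 7.16 degrees, less where a joint would pass 70% of its speed; a pose out of reach is approached as far as the arm can. A call is refused whole if a number of a shift passes 0.0417 or a number of a turn 7.16, either way. A call with a gripper value outside its range is refused whole. "hand" is the finger opening in m, from 0 to 0.0854, set as the call begins (left out, the last holds). The fingers move at their own pace and stop on an object; the grip force is fixed at half the most. Time passes only in rows, so rows that do not move let the fingers close. It gives the time, the measured TCP pose, the force and the opening at its end, in the units of the state.
- read_state(): the state, without advancing time (a new reading comes with each control period).
- snapshot(name): name is "scene" or "top"; returns a dict with "image" (384x512x3 uint8, red, green, blue), "K" (3x3 intrinsics, pixels), "cam_to_world" (4x4, takes a point from camera to world coordinates). Camera axes: x right, y up, looking along -z (the intrinsics and any distortion apply to the point x, -y, -z); pixel columns grow to the right and rows downward; lengths in mm; the calibration is good to about 2 mm. A picture is of the moment at which its call begins. There is no depth.
- hand_in(): hands the job in, once; it reports no verdict.
Trained networks look in a picture, given as the dict that the camera call returned (one of the last four; its "shot" number tells which), for a name from the list of things; names that differ only in an ending like _2 or _b are one class to them, and where a whole thing is asked for, a point or a joint stands for the part that bears it (a point fixed in the world has none). Each returns a list of dicts, best first, with "score" (0 to 1); they miss things now and then, are a little off and sometimes report something else, mostly with a low value. They report only what shows in the picture. A call takes as long as a camera call. They do not tell look-alikes from the thing itself.
- outline_of(label, picture): "mask" (384x512 bool, what is visible of it) and "box" ([left, top, right, bottom] in pixels, round what is visible of it).
The state is a dict: "t": time; "qpos": joint angles; "qvel": joint speeds; "joint_torque": joint torques, N m; "tool_pos": TCP position; "eef_rot": TCP orientation; "wrist_force": force on the tool from outside, world axes, zero at the start; "ft_torque": the same for the moment, N m; "grip_width": finger opening in mm.
Only numpy, scipy, OpenCV 4.12 (cv2) and the standard library are available. Lean on these libraries where they do the work, as an engineer would, in place of code of your own. Each camera call takes 0.05 s, during which the arm holds its last target.

### The job

The tray turntable's drive is locked out for a belt change. First prove it dead: press its start treadle right down to the stop and let it come fully up again. Then swing the sprung belt-tensioner arm (black, with the orange idler wheel) outwards, away from the line between the pulleys, to its far stop without letting it snap back, and finish with the gripper's fingers still holding it against that stop so that I can slip the new belt on; leave the film tray, the jar and the screw dish where they are.

Things in the scene. Friction and masses are not known exactly. Their poses are not given: they have to be found in the camera images.
- drive: belt drive, fixed: grey housing with aluminium deck, 380 (x) x 190 (y) mm, deck 75 mm above the bench, no belt on it. Origin: centre of its underside; z up, +x from the small motor pulley (x -130, y 0; 48 across, 151 high) to the big spindle pulley (x +130, y 0; 100 across, 153 high). Padlocked yellow-red isolator at x -145, y -62 (111 high). The tensioner is on the +y side.
- pivot_axis (a point): point on the vertical pivot axis of the tensioner arm, 125 mm above the bench; at x -90, y +60 mm in the drive's frame. The arm is a black flat bar 20 mm wide, its top 111 mm above the bench, with a round hub (42 mm across; bolt head to 118 mm). Two steel stop posts, 9 mm thick, up to 110 mm high, stand 39 mm from the axis, one at each end of the arm's swing.
- tension_arm (a joint): arm angle, rad: 0 = inner stop, where its spring keeps it; 1.05 = far stop, fully wound. It grows anticlockwise seen from above: the idler goes outwards to the drive's +y side. From the pivot the idler lies 90 mm out, at (joint - 0.42) rad from the drive's +x axis. Spring force at the idler: about 4 N at rest, 10 N at the far stop; let go, the arm flies back.
- idler_mid (a point): centre of the orange idler wheel at the arm's end: plain wheel with upright axis, 40 mm across, 22 mm tall, from 114 to 136 mm above the bench (bolt head to 142), this point at 125. It spins freely. At rest it is 45 mm or more clear all round (the low stop posts: 25 mm), so it can be pinched across its diameter from above in any direction, or pushed.
- treadle (a joint): start treadle, rad: 0 = up (the spring keeps it there), 0.21 = right down on its stop. The force to push it at treadle_pad is about 7 N at the start and about 15 N at the stop.
- treadle_pad (a point): point to press, on top of the ribbed aluminium treadle plate (112 x 82 mm), mid-width, 85 mm from its hinge axis and 33 mm from its raised free edge. Up, it is about 43 mm above the bench; right down, 25 mm (an 18 mm drop).
- treadle_base: black base of the treadle switch, 140 (x) x 100 (y) mm, fixed to the bench to the left or the right of the drive. Origin: centre of its underside; z up, the hinge at x +56 mm, the raised free edge of the plate towards -x.
- film_tray: loose clear square tray with an amber film, 120 x 120 x 18 mm; origin at the centre of its underside. To be left alone.
- jar: loose brown jar with a white lid, 64 mm across, 84 mm tall; origin at the centre of its underside. To be left alone.
- screw_dish: loose steel dish with the cover's screws, 84 mm across, 16 mm tall; origin at the centre of its underside. To be left alone.
Mind the look-alikes: they are no part of the job. Several things look just like the treadle_base: the one meant starts farthest to the robot's right.

How it is judged (in metres and radians):
On the way, in this order (a step that is already met when the one before it is completed fails the run):
1. the treadle is pressed right down to its stop (value of joint treadle above 0.185 rad), for 0.2 s.
2. with the treadle up again, the gripper holds the tensioner arm at its far stop (value of joint treadle below 0.03 rad and value of joint tension_arm above 0.99 rad and contact force between the fingers and tension_arm above 4 N), for 0.3 s.
At the end, for the whole second after the job is handed in: The treadle, once pressed right down (over 0.185 of 0.21 rad), is up (under 0.03); the tensioner arm is still at its far stop (over 0.99 of 1.05 rad), held there only by the fingers, bearing on it with over 4 N; tray, jar and dish are within 20 mm of their start (all of step 2 and velocity of joint tension_arm between -0.3 and 0.3 rad/s and contact force between tension_arm and film_tray below 0.1 N and contact force between tension_arm and jar below 0.1 N and contact force between tension_arm and screw_dish below 0.1 N and distance of each of film_tray, jar, screw_dish from where it was at the start of the episode below 0.02 m); the arm keeps its last pose, push and grip.
It fails at once if the wound tensioner arm snaps back (velocity of joint tension_arm below -5 rad/s and value of joint tension_arm above 0.3 rad).
It fails at once if the film tray, the jar or the screw dish is knocked or moved (distance of any of film_tray, jar, screw_dish from where it was at the start of the episode above 0.02 m).
It also fails if it takes over 54 s, if anything falls off the work surface, if the arm or the gripper's body presses on something with over 40 N, if the wrist force passes 120 N, or if a joint passes its speed limit or range.

## Working session

There is one attempt and no reset: what is moved stays moved. The work goes in short steps, Python scripts to look and compute and a tool call to move; the robot and the scene stay as the last step left them, time stands still between calls to the robot, and variables do not carry over. Pictures are saved under pics/ and viewed, and the job is handed in when it is done.

Besides the shell and the picture viewer there is one more tool, called after "Emit:" by a JSON object that holds its "op" and its "data". carry_out: Moves the arm, as the interface text tells. Its arguments: {"type":"object","properties":{"increments":{"type":"array","items":{"type":"array","items":{"type":"array","items":{"type":"number"}}}},"hand":{"type":"number"}},"required":["increments"]}

```bash
mkdir -p pics; ls
python3 - <<'E'
from station import *
import cv2, pickle
s=read_state(); print(s['t'],s['tool_pos'],s['eef_rot'],s['grip_width'])
for n in ("scene","top"):
    p=snapshot(n); cv2.imwrite(f"pics/{n}0.png",cv2.cvtColor(p["image"],cv2.COLOR_RGB2BGR)); pickle.dump(p,open(n+'0.pkl','wb'))
    print(n,p['K'],p['cam_to_world'],[k for k in p])
    for l in ["treadle_base","treadle_pad","idler_mid","tension_arm","drive","film_tray","jar","screw_dish"]:
        try: print(l,[(round(d['score'],2),[int(v) for v in d['box']],int(d['mask'].sum())) for d in outline_of(l,p)])
        except Exception as e: print(l,e)
E
```

```text
pics
0.0 [ 204.77005782 -616.23232993  220.04877687] [-3.13951185e+00 -1.54458673e-04  3.20777413e-01] 84.84389008326687
scene [[472.70732213   0.         255.86236907]
 [  0.         472.70732213 191.14890314]
 [  0.           0.           1.        ]] [[-1.02094067e-01 -7.50892617e-01  6.52485309e-01  1.34664722e+03]
 [ 9.94747933e-01 -8.18783641e-02  6.14205441e-02  8.42277564e+01]
 [ 7.30419663e-03  6.55329086e-01  7.55308174e-01  1.10689303e+03]
 [ 0.00000000e+00  0.00000000e+00  0.00000000e+00  1.00000000e+00]] ['image', 'K', 'cam_to_world', 'shot']
treadle_base [(0.96, [122, 189, 171, 237], 1537), (0.87, [171, 131, 213, 174], 1135), (0.52, [345, 269, 376, 299], 728)]
treadle_pad [(0.77, [176, 132, 206, 163], 686), (0.64, [131, 188, 167, 223], 949)]
idler_mid [(0.94, [258, 180, 292, 212], 428)]
tension_arm [(0.59, [258, 182, 289, 213], 339)]
drive [(0.63, [203, 161, 300, 289], 8619)]
film_tray [(0.95, [342, 195, 396, 237], 1586)]
jar [(0.81, [113, 243, 143, 279], 741)]
screw_dish [(0.7, [347, 268, 376, 299], 715)]
top [[476.56810698   0.         253.08959674]
 [  0.         476.56810698 188.04289198]
 [  0.           0.           1.        ]] [[ 1.97328981e-02  9.95578172e-01 -9.18407070e-02  3.99188180e+02]
 [-9.99748604e-01  2.06264881e-02  8.79069865e-03  2.07880138e+01]
 [ 1.06461789e-02  9.16441527e-02  9.95734909e-01  1.22540057e+03]
 [ 0.00000000e+00  0.00000000e+00  0.00000000e+00  1.00000000e+00]] ['image', 'K', 'cam_to_world', 'shot']
treadle_base [(0.94, [357, 159, 403, 220], 2267), (0.75, [320, 258, 372, 320], 2250)]
treadle_pad [(0.91, [364, 167, 397, 212], 1404), (0.78, [328, 266, 370, 319], 1523), (0.5, [367, 96, 401, 130], 699)]
idler_mid [(0.91, [214, 162, 252, 215], 661)]
tension_arm [(0.82, [216, 163, 251, 217], 676)]
drive [(0.64, [204, 95, 305, 260], 12153)]
film_tray [(0.76, [96, 177, 151, 234], 2316)]
jar [(0.93, [366, 101, 402, 131], 732)]
screw_dish [(0.67, [127, 99, 156, 130], 800)]
```

Run:
```python
import cv2
for n in ("scene","top"):
    i=cv2.imread(f"pics/{n}0.png"); cv2.imwrite(f"pics/{n}0b.png",cv2.resize(i[80:340,90:420],None,fx=2.3,fy=2.3,interpolation=cv2.INTER_CUBIC))
```

```text
(no output)
```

View pics/scene0b.png

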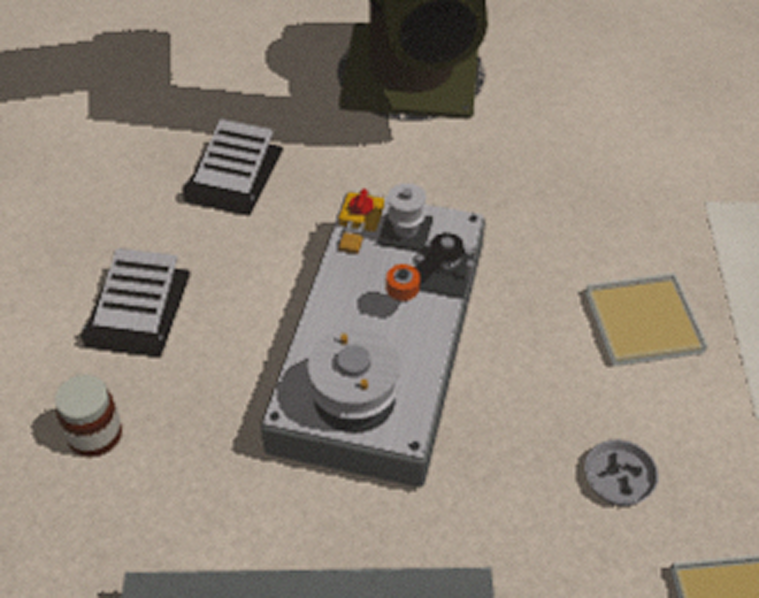

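View pics/top0b.png

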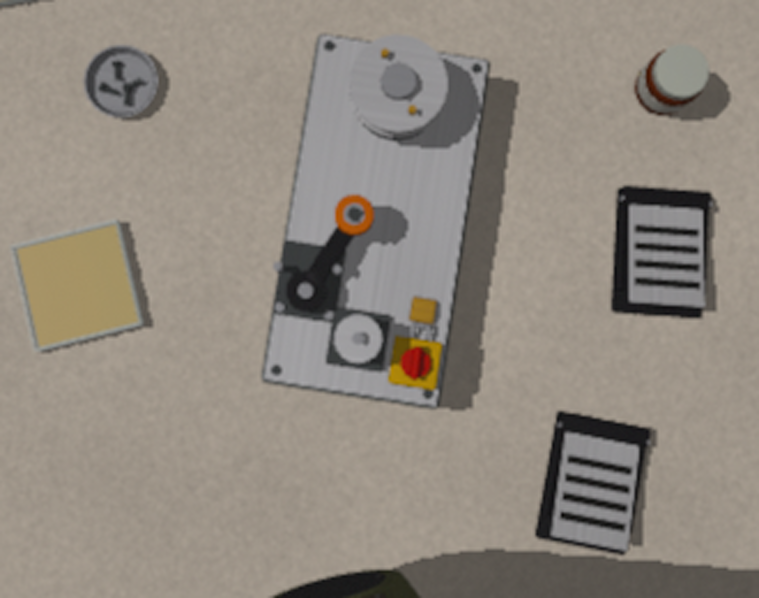

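The target treadle is the right one in the top view, at about (377,190) full-image px, hinge at its upper edge (world +x). The other treadle is at about (349,289). The drive has its small pulley near the robot, the idler is at about (244,173), and tray and dish are to the left. Next I'll measure.

```bash
cat > h.py <<'E'
import numpy as np, cv2, pickle
from scipy.optimize import least_squares
def load(n): return pickle.load(open(n,'rb'))
def proj(p,P):
    P=np.atleast_2d(P); M=np.linalg.inv(p['cam_to_world']); c=P@M[:3,:3].T+M[:3,3]
    q=np.c_[c[:,0],-c[:,1],-c[:,2]]@p['K'].T; return q[:,:2]/q[:,2:]
def atz(p,uv,z):
    uv=np.atleast_2d(uv).astype(float); d=np.c_[uv,np.ones(len(uv))]@np.linalg.inv(p['K']).T
    d=np.c_[d[:,0],-d[:,1],-d[:,2]]@p['cam_to_world'][:3,:3].T; o=p['cam_to_world'][:3,3]
    return o+d*((z-o[2])/d[:,2])[:,None]
E
python3 - <<'E'
from h import *
S=load('scene0.pkl');T=load('top0.pkl')
c=lambda a:np.array(a,float)/2.3-.3+[90,80]
tc=c([(321,36),(490,60),(438,406),(263,380)]); sc=c([(264,438),(428,468),(484,215),(341,196)])
W=atz(T,tc,75); W2=atz(S,sc,75)
print(W.round(1)); print(W2.round(1))
# top corner order: far-left, far-right, near-right, near-left -> drive (190,95),(190,-95),(-190,-95),(-190,95)
L=np.array([(190,95),(190,-95),(-190,-95),(-190,95)],float)
def fit(W,L):
    f=lambda v:(np.c_[v[0]+L[:,0]*np.cos(v[2])-L[:,1]*np.sin(v[2]),v[1]+L[:,0]*np.sin(v[2])+L[:,1]*np.cos(v[2])]-W[:,:2]).ravel()
    r=least_squares(f,[*W[:,:2].mean(0),0]); return r.x,r.fun.round(1)
d,e=fit(W,L); print('drive top',d,e)
d2,e2=fit(W2[:3],np.array([(190,-95),(190,95),(-190,95)],float)); print('drive scene',d2,e2)
# orange blob
uv=[]
for p in (S,T):
    h=cv2.cvtColor(p['image'],cv2.COLOR_RGB2HSV); m=cv2.inRange(h,(4,180,120),(14,255,255))
    n,lab,st,ce=cv2.connectedComponentsWithStats(m); print(st[1:],ce[1:])
# predicted
def pr(d,l): return np.array([d[0]+l[0]*np.cos(d[2])-l[1]*np.sin(d[2]),d[1]+l[0]*np.sin(d[2])+l[1]*np.cos(d[2])])
for dd in (d,d2):
    pv=pr(dd,(-90,60)); a=dd[2]-.42; idl=pv+90*np.array([np.cos(a),np.sin(a)])
    print('pivot',pv,'idler',idl,'far',pv+90*np.array([np.cos(a+1.05),np.sin(a+1.05)]),[proj(p,[*idl,136]) for p in (S,T)],[proj(p,[*pv,118]) for p in (S,T)])
# treadle base bottom corners, top view: base top height unknown ; plate corners
tp=c([(628,205),(707,207),(699,310),(622,310)])
print('plate',atz(T,tp,45).round(1))
for n in ['film_tray','jar','screw_dish']:pass
print('tray',atz(T,c([(15,247),(119,223),(145,323),(40,350)]),18).round(0),'dish',atz(T,c([(123,81)]),16),'jar',atz(T,c([(680,73)]),84))
E
```

```text
[[ 733.7   73.9   75. ]
 [ 711.5 -107.8   75. ]
 [ 342.7  -57.3   75. ]
 [ 366.1  125.4   75. ]]
[[ 731.6 -101.6   75. ]
 [ 749.7   80.1   75. ]
 [ 370.1  124.7   75. ]
 [ 356.3  -64.5   75. ]]
drive top [ 5.38501924e+02  8.54682972e+00 -1.34868915e-01] [ 5.9  3.2  2.5 -3.4 -5.3 -2.7 -3.1  2.8]
drive scene [ 5.50824632e+02  9.52221733e+00 -1.04565188e-01] [-1.7 -3.2  0.   4.1  1.7 -0.9]
[[242 165   3   3   3]
 [249 165   1   1   1]
 [251 166   1   1   1]
 [252 169   1   2   2]
 [259 195  13  14  78]
 [267 209   1   1   1]] [[243.         166.        ]
 [249.         165.        ]
 [251.         166.        ]
 [252.         169.5       ]
 [265.65384615 201.34615385]
 [267.         209.        ]]
[[236 165  16  17 126]
 [264 231   9   8  12]
 [275 234   2   3   3]
 [274 239   3   5   6]
 [265 240   1   1   1]
 [266 242   1   1   1]
 [268 243   3   2   3]] [[243.53968254 173.5       ]
 [267.         233.41666667]
 [275.66666667 235.        ]
 [275.         241.16666667]
 [265.         240.        ]
 [266.         242.        ]
 [269.         243.66666667]]
pivot [457.38684168  80.10340519] idler [533.88409736  32.68853544] far [536.57842061 122.86663504] [array([[265.04861881, 199.25992255]]), array([[244.03733973, 173.05165089]])] [array([[284.16012056, 184.01721161]]), array([[222.99305188, 206.25444763]])]
pivot [467.57869297  78.58822645] idler [545.47745438  33.51292312] far [545.43822632 123.73125543] [array([[264.96769326, 202.60236072]]), array([[243.78764823, 168.04941436]])] [array([[283.38880213, 186.67627971]]), array([[223.75656941, 201.88976948]])]
plate [[ 562.  -263.1   45. ]
 [ 561.7 -349.3   45. ]
 [ 449.4 -339.7   45. ]
 [ 447.7 -256.4   45. ]]
tray [[505. 408.  18.]
 [534. 295.  18.]
 [424. 262.  18.]
 [392. 375.  18.]] dish [[694.19071562 297.22686586  16.        ]] jar [[ 699.51644211 -309.40407711   84.        ]]
```

Run:
```python
import cv2
i=cv2.imread("pics/top0.png"); cv2.imwrite("pics/tt.png",cv2.resize(i[150:230,345:415],None,fx=7,fy=7,interpolation=cv2.INTER_CUBIC))
i=cv2.imread("pics/scene0.png"); cv2.imwrite("pics/ts.png",cv2.resize(i[180:245,115:180],None,fx=8,fy=8,interpolation=cv2.INTER_CUBIC))
```

```text
(no output)
```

View pics/tt.png

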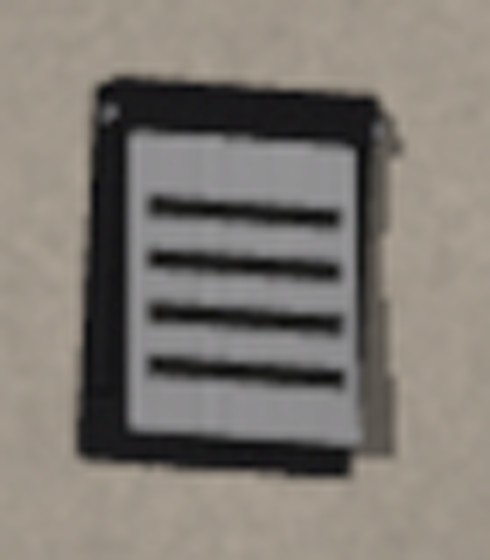

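View pics/ts.png

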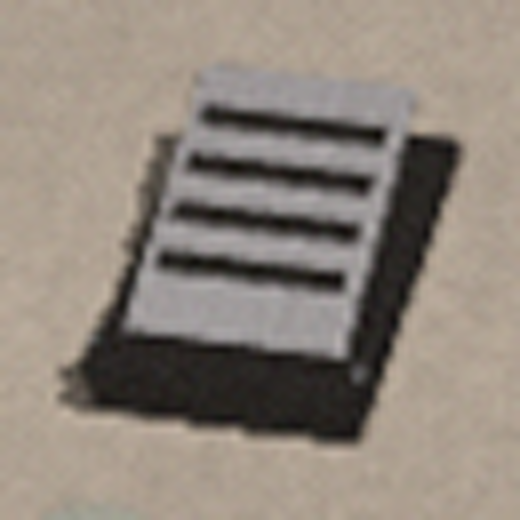

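Run:
```python
from h import *
S=load('scene0.pkl');T=load('top0.pkl')
c=lambda a:np.array(a,float)/2.3-.3+[90,80]
tc=c([(321,36),(490,60),(438,406),(263,380),(354,214),(306,291)]); sc=c([(428,468),(264,438),(484,215),(403,276),(447,240)])
a=-.42
idl=[-90+90*np.cos(a),60+90*np.sin(a),137]; pv=[-90,60,118]
tL=np.array([(190,95,75),(190,-95,75),(-190,-95,75),(-190,95,75),idl,pv]); sL=np.array([(190,95,75),(190,-95,75),(-190,95,75),idl,pv])
def w(v,L): return np.c_[v[0]+L[:,0]*np.cos(v[2])-L[:,1]*np.sin(v[2]),v[1]+L[:,0]*np.sin(v[2])+L[:,1]*np.cos(v[2]),L[:,2]]
f=lambda v:np.r_[(proj(T,w(v,tL))-tc).ravel(),(proj(S,w(v,sL))-sc).ravel()]
r=least_squares(f,[540,9,-.12],loss='soft_l1'); d=r.x
print(d); print(f(d).reshape(-1,2).round(1))
pv=w(d,np.array([pv]))[0,:2]
print('pivot',pv)
for q in np.linspace(0,1.1,12):
    t=d[2]-.42+q; print(round(q,2),(pv+90*np.array([np.cos(t),np.sin(t)])).round(1),round(t,3))
# treadle: compare scene plate corners
cs=np.array([(205,65),(415,90),(350,358),(125,332)])/8+[115,180]-.4
print(atz(S,cs[:2],49),atz(S,cs[2:],34))
ct=np.array([(128,133),(357,145),(360,443),(125,432)])/7+[345,150]-.4
print(atz(T,ct[:2],34),atz(T,ct[2:],49))
```

```text
[ 5.40997624e+02  9.31827512e+00 -1.25110508e-01]
[[-2.3 -3.1]
 [ 0.4 -2.4]
 [ 1.6  0.9]
 [-0.8  0.7]
 [ 0.1 -0.7]
 [ 0.3 -0.7]
 [ 0.2 -2.9]
 [-1.8 -5. ]
 [ 0.9 -1.3]
 [ 0.3 -0. ]
 [ 0.1  0.4]]
pivot [459.1881374   80.07990218]
0.0 [536.1  33.4] -0.545
0.1 [540.4  41.3] -0.445
0.2 [543.9  49.6] -0.345
0.3 [546.5  58.2] -0.245
0.4 [548.2  67.1] -0.145
0.5 [549.1  76. ] -0.045
0.6 [549.1  85. ] 0.055
0.7 [548.1  94. ] 0.155
0.8 [546.3 102.8] 0.255
0.9 [543.6 111.4] 0.355
1.0 [540.  119.6] 0.455
1.1 [535.7 127.5] 0.555
[[ 456.6439736  -345.1407291    49.        ]
 [ 460.27830806 -264.88403118   49.        ]] [[ 573.31109561 -264.39207766   34.        ]
 [ 570.59438852 -346.42128853   34.        ]]
[[ 564.14000285 -266.09930304   34.        ]
 [ 561.52492944 -348.96634969   34.        ]] [[ 453.28433923 -344.55154659   49.        ]
 [ 455.49166337 -261.27227906   49.        ]]
```

Emit:
{"op": "carry_out", "data": {"increments": [[[0.0237,0.026,0,-4.13],[0.0237,0.026,0,-4.13],[0.0237,0.026,0,-4.13],[0.0237,0.026,0,-4.13],[0.0237,0.026,0,-4.13],[0.0237,0.026,0,-4.13],[0.0237,0.026,0,-4.13],[0.0237,0.026,0,-4.13],[0.0237,0.026,0,-4.13],[0.0237,0.026,0,-4.13],[0.0237,0.026,0,-4.13],[0.0237,0.026,0,-4.13],[0,0,-0.03,0],[0,0,-0.03,0],[0,0,-0.03,0],[0,0,-0.03,0],[0,0,0,0],[0,0,0,0]]], "hand": 0}}

```text
t: 2.4
tool_pos: [488.2, -303.9, 99.7]
eef_rot: [-3.141, 0.004, -0.544]
wrist_force: [0.1, 0.3, 0.2]
grip_width: -0.1
```

Emit:
{"op": "carry_out", "data": {"increments": [[[0,0,-0.008,0],[0,0,-0.008,0],[0,0,-0.008,0],[0,0,-0.005,0],[0,0,-0.004,0],[0,0,-0.004,0],[0,0,-0.004,0],[0,0,0,0],[0,0,0,0]]]}}

```text
t: 3.15
tool_pos: [489.2, -304.8, 60.1]
eef_rot: [-3.142, 0.0, -0.544]
wrist_force: [-0.0, 0.5, 0.1]
grip_width: 0.3
```

Run:
```python
from station import *
import cv2
o=[]
for n,(a,b,c,d) in (("scene",(100,260,80,260)),("top",(120,280,290,470))):
    p=snapshot(n); i=cv2.cvtColor(p["image"],cv2.COLOR_RGB2BGR)[a:b,c:d]; o.append(cv2.resize(i,None,fx=2.2,fy=2.2))
cv2.imwrite("pics/p1.png",cv2.hconcat(o))
```

```text
(no output)
```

View pics/p1.png

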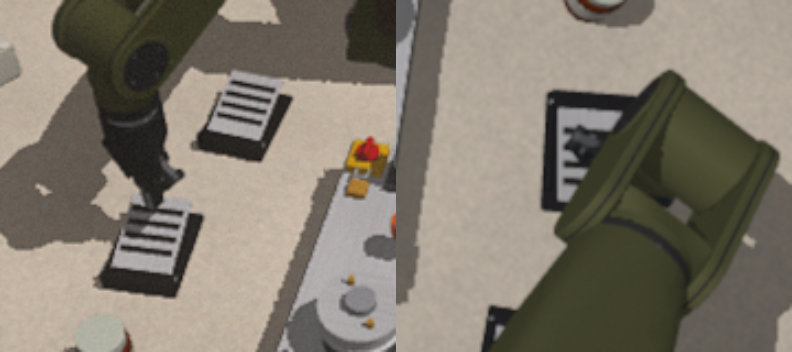

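Tips appear over the plate's middle-rear, but there's no force yet. I'll go on down in small steps.

Emit:
{"op": "carry_out", "data": {"increments": [[[0,0,-0.003,0],[0,0,-0.003,0],[0,0,-0.003,0],[0,0,0,0]]]}}

```text
t: 3.58
tool_pos: [488.8, -304.5, 50.4]
eef_rot: [-3.141, 0.001, -0.544]
wrist_force: [-1.2, 0.4, -0.7]
grip_width: -0.2
```

Run:
```python
from station import *
import cv2
s=read_state(); print(s['tool_pos'],s['wrist_force'],s['joint_torque'])
o=[]
for n,(a,b,c,d) in (("scene",(140,250,90,200)),("top",(120,230,330,440))):
    p=snapshot(n); i=cv2.cvtColor(p["image"],cv2.COLOR_RGB2BGR)[a:b,c:d]; o.append(cv2.resize(i,None,fx=3.6,fy=3.6,interpolation=cv2.INTER_CUBIC))
cv2.imwrite("pics/p2.png",cv2.hconcat(o))
```

```text
[ 488.82130221 -304.4586088    50.37526808] [-1.20875631  0.41919551 -0.66414057] [-1.87556382e-02 -3.83902287e+01 -3.24881744e+01  8.32184596e-04
 -7.93245016e-02 -3.07815674e-05]
```

View pics/p2.png

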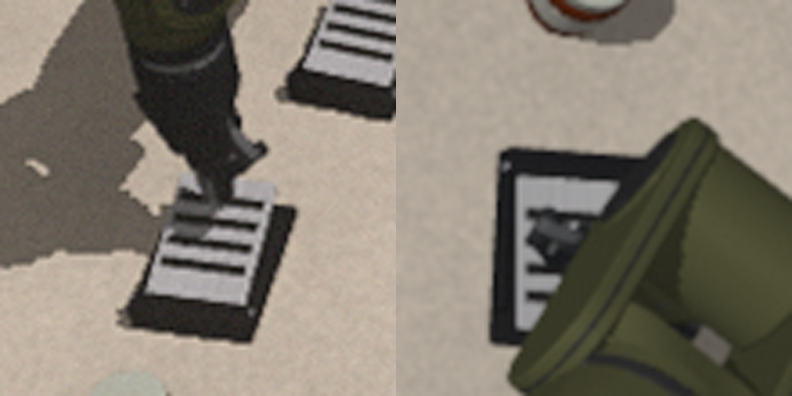

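Run:
```python
from h import *
S=load('scene0.pkl');T=load('top0.pkl')
for z in (25,30,35,40,43,48): print(z,(proj(S,[489,-304.5,z])-[90,140])*3.6,(proj(T,[489,-304.5,z])-[330,120])*3.6)
```

```text
25 [[224.07279638 224.43272044]] [[169.95506223 283.78512078]]
30 [[223.10876556 220.54985377]] [[171.88276306 283.2916849 ]]
35 [[222.13950793 216.64593487]] [[173.82650727 282.79414239]]
40 [[221.16498087 212.72079205]] [[175.78649596 282.29244175]]
43 [[220.5777174  210.35544676]] [[176.97037146 281.98940373]]
48 [[219.59466942 206.39598391]] [[178.95677811 281.48094085]]
```

Emit:
{"op": "carry_out", "data": {"increments": [[[0,0,-0.003,0],[0,0,-0.003,0],[0,0,0,0],[0,0,0,0]]]}}

```text
t: 4.02
tool_pos: [489.1, -304.7, 44.9]
eef_rot: [-3.141, 0.001, -0.544]
wrist_force: [-0.2, -0.9, -0.0]
grip_width: 0.0
```

Emit:
{"op": "carry_out", "data": {"increments": [[[0,0,-0.003,0],[0,0,-0.003,0],[0,0,-0.003,0],[0,0,0,0]]]}}

```text
t: 4.35
tool_pos: [488.8, -304.4, 35.4]
eef_rot: [-3.141, 0.002, -0.544]
wrist_force: [0.3, -0.4, -0.5]
grip_width: -0.3
```

Run:
```python
from station import *
import cv2
s=read_state(); print(s['tool_pos'],s['wrist_force'],s['ft_torque'],s['joint_torque'].round(2))
o=[]
for n,(a,b,c,d) in (("scene",(140,250,90,200)),("top",(120,230,330,440))):
    p=snapshot(n); i=cv2.cvtColor(p["image"],cv2.COLOR_RGB2BGR)[a:b,c:d]; o.append(cv2.resize(i,None,fx=3.6,fy=3.6,interpolation=cv2.INTER_CUBIC))
cv2.imwrite("pics/p3.png",cv2.hconcat(o))
```

```text
[ 488.80028683 -304.43193345   35.3500297 ] [ 0.26024402 -0.38223442 -0.4842266 ] [-0.05458492 -0.00337817  0.01556257] [-2.000e-02 -3.873e+01 -3.189e+01  0.000e+00 -8.000e-02  0.000e+00]
```

View pics/p3.png

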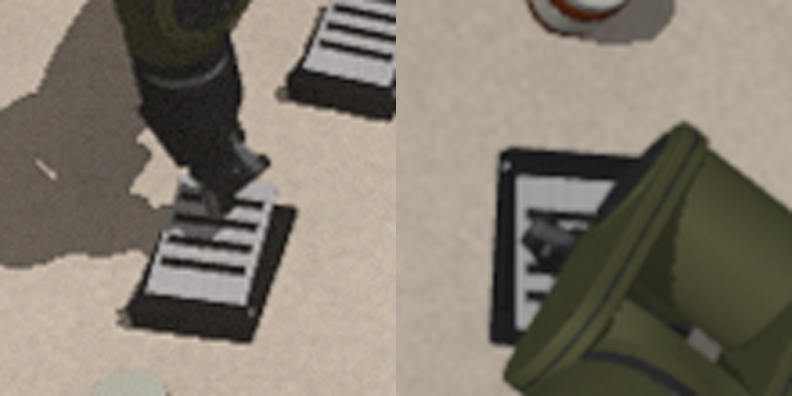

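Going by the picture, the tip is still a little above the plate (scene crop about (213,212), which puts it at z≈40). The image overrides the nominal tip offset, so I'll continue slowly.

Emit:
{"op": "carry_out", "data": {"increments": [[[0,0,-0.002,0],[0,0,-0.002,0],[0,0,-0.002,0],[0,0,0,0],[0,0,0,0]]]}}

```text
t: 4.87
tool_pos: [489.7, -305.3, 31.6]
eef_rot: [3.141, -0.001, -0.544]
wrist_force: [-3.1, 1.2, 7.5]
grip_width: 0.2
```

Emit:
{"op": "carry_out", "data": {"increments": [[[0,0,-0.003,0],[0,0,-0.003,0],[0,0,-0.003,0],[0,0,-0.003,0],[0,0,0,0]]]}}

```text
t: 5.28
tool_pos: [489.1, -305.6, 19.7]
eef_rot: [3.14, 0.001, -0.544]
wrist_force: [-5.7, 0.7, 11.0]
grip_width: 0.2
```

Run:
```python
from station import *
import cv2
s=read_state(); print(s['tool_pos'],s['wrist_force'],s['ft_torque'],s['joint_torque'].round(2),s['qpos'])
o=[]
for n,(a,b,c,d) in (("scene",(140,250,90,200)),("top",(120,230,330,440))):
    p=snapshot(n); i=cv2.cvtColor(p["image"],cv2.COLOR_RGB2BGR)[a:b,c:d]; o.append(cv2.resize(i,None,fx=3.6,fy=3.6,interpolation=cv2.INTER_CUBIC))
cv2.imwrite("pics/p4.png",cv2.hconcat(o))
```

```text
[ 489.10091155 -305.5759721    19.67808693] [-5.72872876  0.71042207 11.02443266] [0.21288625 1.09898955 0.0023154 ] [  1.3  -33.22 -28.31   0.65  -1.49  -0.  ] [-6.50778463e-01  1.75153265e-01  1.95948516e+00 -1.73926667e-03
  1.00736527e+00  1.46472075e+00]
```

View pics/p4.png

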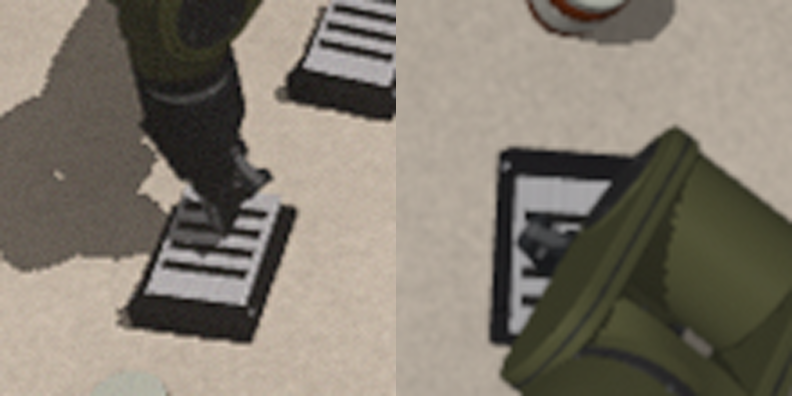

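Emit:
{"op": "carry_out", "data": {"increments": [[[0,0,-0.003,0],[0,0,-0.003,0],[0,0,0,0],[0,0,0,0]]]}}

```text
t: 5.72
tool_pos: [489.4, -305.8, 14.9]
eef_rot: [3.14, 0.0, -0.544]
wrist_force: [-7.3, 1.6, 15.8]
grip_width: 0.3
```

Emit:
{"op": "carry_out", "data": {"increments": [[[0,0,-0.002,0],[0,0,-0.002,0],[0,0,0,0],[0,0,0,0]]]}}

```text
t: 6.05
tool_pos: [489.5, -305.8, 14.5]
eef_rot: [3.14, 0.002, -0.544]
wrist_force: [-17.0, 9.4, 36.3]
grip_width: 0.1
```

Run:
```python
from station import *
import cv2
o=[]
for n,(a,b,c,d) in (("scene",(140,250,90,200)),("top",(120,230,330,440))):
    p=snapshot(n); i=cv2.cvtColor(p["image"],cv2.COLOR_RGB2BGR)[a:b,c:d]; o.append(cv2.resize(i,None,fx=3.6,fy=3.6,interpolation=cv2.INTER_CUBIC))
cv2.imwrite("pics/p5.png",cv2.hconcat(o))
```

```text
(no output)
```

View pics/p5.png

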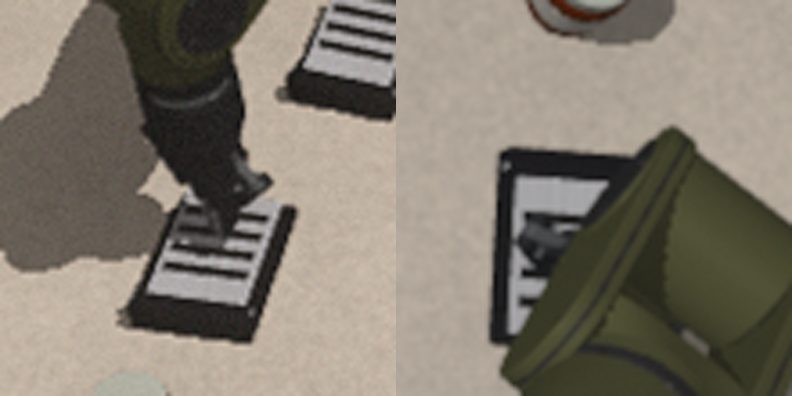

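Emit:
{"op": "carry_out", "data": {"increments": [[[0,0,0,0],[0,0,0,0],[0,0,0.005,0],[0,0,0.005,0],[0,0,0.005,0],[0,0,0.005,0],[0,0,0.01,0],[0,0,0.03,0],[0,0,0.03,0],[0,0,0.03,0],[0,0,0.03,0],[0,0,0.03,0],[0,0,0.03,0],[0,0,0,0]]]}}

```text
t: 7.32
tool_pos: [492.0, -306.9, 226.5]
eef_rot: [3.14, -0.012, -0.544]
wrist_force: [1.5, -0.1, 0.5]
grip_width: -0.0
```

Emit:
{"op": "carry_out", "data": {"increments": [[[0.0044,0.034,0,0],[0.0044,0.034,0,0],[0.0044,0.034,0,0],[0.0044,0.034,0,0],[0.0044,0.034,0,0],[0.0044,0.034,0,0],[0.0044,0.034,0,0],[0.0044,0.034,0,0],[0.0044,0.034,0,0],[0.0044,0.034,0,0],[0,0,0,0],[0,0,0,0]]], "hand": 0.07}}

```text
t: 8.32
tool_pos: [533.0, 36.6, 217.7]
eef_rot: [3.141, 0.001, -0.541]
wrist_force: [-0.6, -0.1, 1.1]
grip_width: 69.8
```

```bash
cat > look.py <<'E'
import sys
from station import *
from h import *
def go(name,sc,tp):
    s=read_state(); print(s['t'],s['tool_pos'].round(1) if hasattr(s['tool_pos'],'round') else s['tool_pos'],s['wrist_force'],s['grip_width'])
    o=[]
    for n,(a,b,c,d) in (("scene",sc),("top",tp)):
        p=snapshot(n); pickle.dump(p,open(n+'_l.pkl','wb')); i=cv2.cvtColor(p["image"],cv2.COLOR_RGB2BGR)[a:b,c:d]; o.append(cv2.resize(i,(396,396),interpolation=cv2.INTER_CUBIC))
    cv2.imwrite(f"pics/{name}.png",cv2.hconcat(o))
E
python3 -c "
from look import *
go('q1',(120,252,200,332),(110,242,180,312))"
```

```text
8.3167 [533.   36.6 217.7] [-0.58384674 -0.05541079  1.13302441] 69.75630633020307
```

View pics/q1.png

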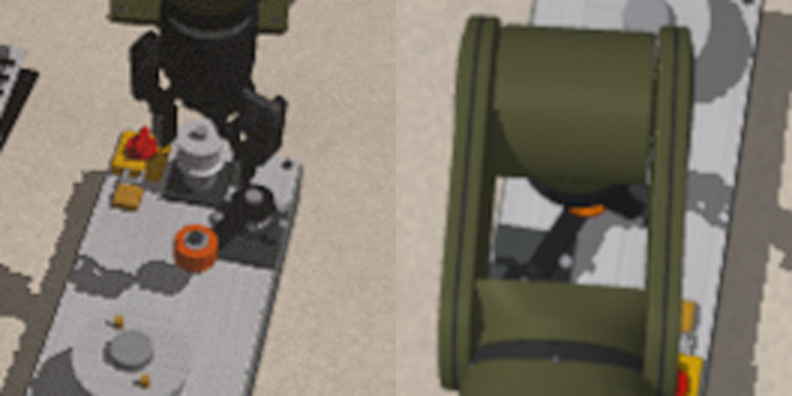

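Run:
```python
from h import *
S=load('scene_l.pkl')
y=np.array([np.sin(-.541),-np.cos(-.541)])
for z in (180,200,220,230,240,250):
    print(z,[((proj(S,[*(np.array([533,36.6])+k*38*y),z])-[200,120])*3).round()[0] for k in (1,-1)])
```

```text
180 [array([166., 185.]), array([237., 225.])]
200 [array([166., 170.]), array([238., 210.])]
220 [array([166., 154.]), array([239., 194.])]
230 [array([166., 146.]), array([239., 186.])]
240 [array([166., 138.]), array([240., 178.])]
250 [array([166., 130.]), array([240., 170.])]
```

The fingertips are at (255,168) and (282,178) in the scene image. That puts them near z≈235 against a nominal ~200, so the reported z reads ~35 mm low, which matches the treadle contact. I'll use the seen heights and come down in stages.

Emit:
{"op": "carry_out", "data": {"increments": [[[0.003,-0.003,-0.02,0],[0,0,-0.02,0],[0,0,-0.02,0],[0,0,-0.01,0],[0,0,0,0],[0,0,0,0]]]}}

```text
t: 8.92
tool_pos: [536.1, 31.3, 148.1]
eef_rot: [3.141, 0.001, -0.546]
wrist_force: [-0.5, -0.3, 0.6]
grip_width: 70.0
```

```bash
python3 -c "
from look import *
go('q2',(130,230,210,310),(110,242,180,312))"
```

```text
8.9167 [536.1  31.3 148.1] [-0.48812117 -0.29651668  0.61229388] 69.98968589824563
```

View pics/q2.png

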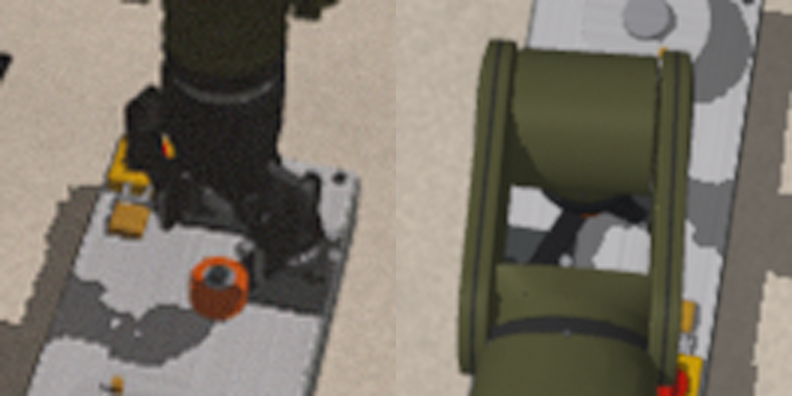

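Run:
```python
from h import *
S=load('scene_l.pkl')
y=np.array([np.sin(-.546),-np.cos(-.546)])
for z in (125,145,155,165,175,185):
    print(z,[((proj(S,[*(np.array([536,31.3])+k*38*y),z])-[210,130])*3.96).round()[0] for k in (1,0,-1)])
print((proj(S,[536,33.4,136])-[210,130])*3.96)
```

```text
125 [array([171., 261.]), array([215., 287.]), array([261., 313.])]
145 [array([171., 242.]), array([216., 268.]), array([262., 295.])]
155 [array([171., 232.]), array([216., 258.]), array([263., 285.])]
165 [array([171., 222.]), array([217., 248.]), array([263., 275.])]
175 [array([171., 212.]), array([217., 239.]), array([264., 265.])]
185 [array([171., 202.]), array([217., 229.]), array([264., 255.])]
[[218.76087523 276.74201256]]
```

Emit:
{"op": "carry_out", "data": {"increments": [[[0,0.002,-0.008,0],[0,0,-0.008,0],[0,0,-0.008,0],[0,0,-0.008,0],[0,0,-0.008,0],[0,0,0,0],[0,0,0,0]]]}}

```text
t: 9.6
tool_pos: [535.6, 34.2, 107.2]
eef_rot: [3.141, 0.002, -0.544]
wrist_force: [0.7, 0.3, 0.5]
grip_width: 70.4
```

```bash
python3 -c "
from look import *
go('q3',(150,230,220,300),(110,242,180,312))"
```

```text
9.6 [535.6  34.2 107.2] [0.70533649 0.27182732 0.52523731] 70.35966897226751
```

View pics/q3.png

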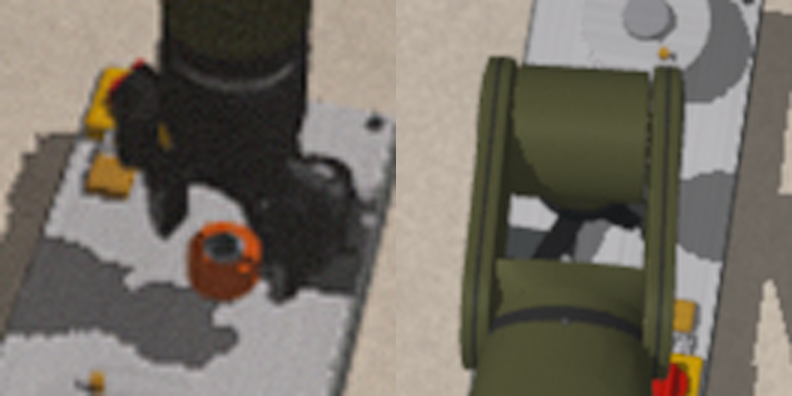

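The fingers straddle the wheel evenly: tips at about (170,235) and (280,300), wheel at (225,262) in the crop. I'll go 12 mm lower and close.

Emit:
{"op": "carry_out", "data": {"increments": [[[0,0,-0.004,0],[0,0,-0.004,0],[0,0,-0.004,0],[0,0,0,0]]]}}

```text
t: 10.03
tool_pos: [535.6, 34.2, 95.2]
eef_rot: [3.141, 0.002, -0.544]
wrist_force: [-0.1, -0.0, -0.0]
grip_width: 69.9
```

Emit:
{"op": "carry_out", "data": {"increments": [[[0,0,0,0],[0,0,0,0],[0,0,0,0],[0,0,0,0],[0,0,0,0],[0,0,0,0],[0,0,0,0],[0,0,0,0]]], "hand": 0.02}}

```text
t: 10.7
tool_pos: [536.4, 34.0, 96.7]
eef_rot: [3.141, -0.0, -0.544]
wrist_force: [-3.3, -2.3, 4.8]
grip_width: 38.2
```

```bash
python3 -c "
from look import *
go('q4',(150,230,220,300),(110,242,180,312))"
```

```text
10.7 [536.4  34.   96.7] [-3.34491211 -2.33067009  4.84569871] 38.21816349678565
```

View pics/q4.png

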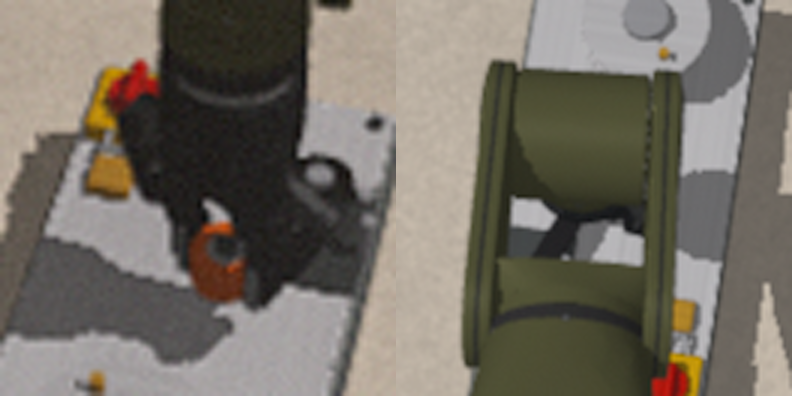

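Run:
```python
import numpy as np
t=-.545+.07*np.arange(19); P=90*np.c_[np.cos(t),np.sin(t)]/1000
print(np.diff(P,axis=0).round(4).tolist())
```

```text
[[0.0031, 0.0055], [0.0027, 0.0057], [0.0023, 0.0059], [0.0019, 0.006], [0.0014, 0.0061], [0.001, 0.0062], [0.0006, 0.0063], [0.0001, 0.0063], [-0.0003, 0.0063], [-0.0008, 0.0063], [-0.0012, 0.0062], [-0.0016, 0.0061], [-0.002, 0.006], [-0.0025, 0.0058], [-0.0029, 0.0056], [-0.0032, 0.0054], [-0.0036, 0.0052], [-0.004, 0.0049]]
```

Emit:
{"op": "carry_out", "data": {"increments": [[[0.0031,0.0055,0,4.01],[0.0027,0.0057,0,4.01],[0.0023,0.0059,0,4.01],[0.0019,0.006,0,4.01],[0.0014,0.0061,0,4.01],[0.001,0.0062,0,4.01],[0,0,0,0]]]}}

```text
t: 11.38
tool_pos: [548.6, 69.6, 96.7]
eef_rot: [3.14, 0.001, -0.121]
wrist_force: [-5.3, -5.5, 6.0]
grip_width: 38.1
```

```bash
python3 -c "
from look import *
go('q5',(150,230,220,300),(110,242,180,312))"
```

```text
11.3833 [548.6  69.6  96.7] [-5.29662644 -5.50994953  6.02651959] 38.06009650290113
```

View pics/q5.png

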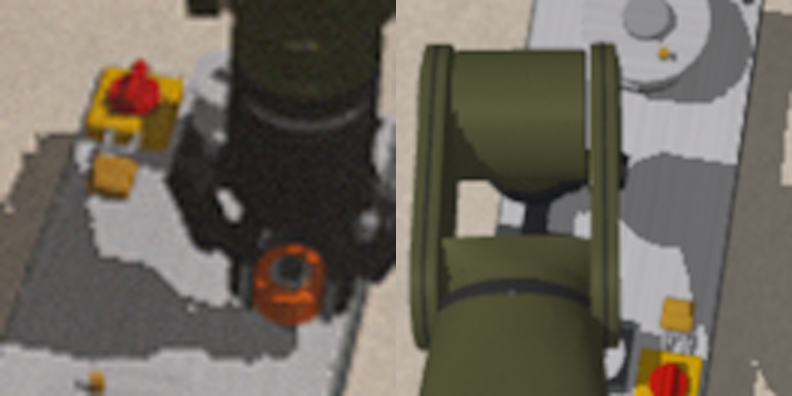

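The wheel is held and moving with the gripper; in the crop it is now at (290,285). The forces are small, so I'll continue.

Emit:
{"op": "carry_out", "data": {"increments": [[[0.0006,0.0063,0,4.01],[0.0001,0.0063,0,4.01],[-0.0003,0.0063,0,4.01],[-0.0008,0.0063,0,4.01],[-0.0012,0.0062,0,4.01],[-0.0016,0.0061,0,4.01],[-0.002,0.006,0,4.01],[0,0,0,0],[0,0,0,0]]]}}

```text
t: 12.23
tool_pos: [543.6, 111.3, 96.7]
eef_rot: [3.138, 0.002, 0.367]
wrist_force: [-4.3, -11.0, 5.5]
grip_width: 38.2
```

Emit:
{"op": "carry_out", "data": {"increments": [[[-0.0025,0.0058,0,4.01],[-0.0015,0.0028,0,2.0],[0,0,0,0],[0,0,0,0]]]}}

```text
t: 12.57
tool_pos: [540.0, 119.5, 96.7]
eef_rot: [3.137, 0.001, 0.471]
wrist_force: [-2.6, -11.4, 5.7]
grip_width: 38.5
```

Emit:
{"op": "carry_out", "data": {"increments": [[[-0.0015,0.0028,0,2.0],[0,0,0,0],[0,0,0,0]]]}}

```text
t: 12.82
tool_pos: [538.7, 122.2, 96.7]
eef_rot: [3.137, 0.001, 0.506]
wrist_force: [-1.8, -11.2, 5.0]
grip_width: 38.4
```

Not at the stop yet, so I'll keep going in small steps.

Emit:
{"op": "carry_out", "data": {"increments": [[[-0.0016,0.0027,0,2.0],[0,0,0,0],[0,0,0,0]]]}}

```text
t: 13.07
tool_pos: [538.4, 122.8, 96.8]
eef_rot: [3.132, 0.001, 0.541]
wrist_force: [2.3, -18.5, 2.6]
grip_width: 37.9
```

Emit:
{"op": "carry_out", "data": {"increments": [[[-0.001,0.0017,0,1.2],[0,0,0,0],[0,0,0,0]]]}}

```text
t: 13.32
tool_pos: [538.3, 123.0, 96.8]
eef_rot: [3.128, 0.001, 0.562]
wrist_force: [6.1, -23.5, 1.0]
grip_width: 38.6
```

It stalls at (538,123) with the force rising from 11 to 23 N, so it's at the far stop. The predicted far position was about (538,124). Last look before handing in.

```bash
python3 -c "
from look import *
go('q6',(80,340,90,420),(80,340,90,420))
S0=load('scene0.pkl');T0=load('top0.pkl')
for n,p0 in (('scene',S0),('top',T0)):
    p=load(n+'_l.pkl')
    for l in ('film_tray','jar','screw_dish','treadle_base','treadle_pad'):
        print(n,l,[(round(d['score'],2),[int(v) for v in d['box']]) for d in outline_of(l,p)])
"
```

```text
13.3167 [538.3 123.   96.8] [  6.08291906 -23.53229068   1.01295078] 38.57829736704573
scene film_tray [(0.96, [342, 199, 397, 238]), (0.5, [279, 179, 305, 216])]
scene jar [(0.77, [112, 243, 143, 278]), (0.27, [273, 180, 304, 213])]
scene screw_dish [(0.56, [343, 272, 375, 295])]
scene treadle_base [(0.85, [126, 189, 172, 236]), (0.58, [170, 132, 211, 175])]
scene treadle_pad [(0.56, [132, 188, 166, 224]), (0.55, [175, 132, 206, 163])]
top film_tray [(0.77, [95, 179, 153, 234])]
top jar [(0.85, [364, 95, 402, 132])]
top screw_dish [(0.71, [126, 104, 159, 131])]
top treadle_base [(0.83, [354, 163, 400, 219]), (0.67, [320, 259, 371, 321])]
top treadle_pad [(0.74, [367, 168, 393, 216]), (0.63, [332, 267, 367, 318]), (0.17, [204, 179, 232, 207])]
```

View pics/q6.png

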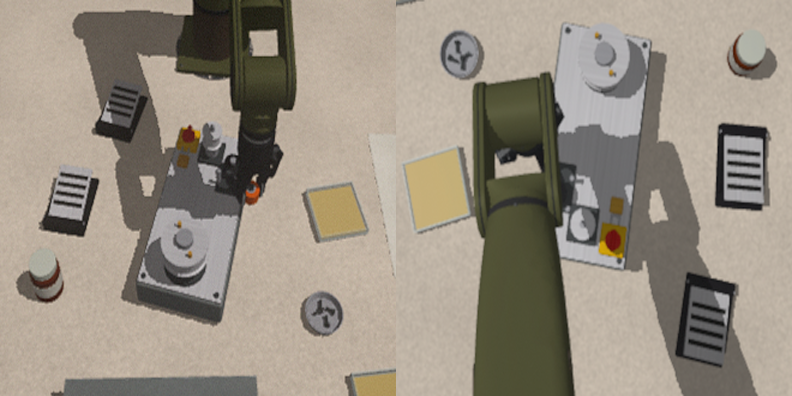

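The wheel is at the outer edge of the deck, between the fingers. Tray, jar and dish are where they started, and the treadle plate is raised again. I'll hold briefly, then hand in.

Emit:
{"op": "carry_out", "data": {"increments": [[[0,0,0,0],[0,0,0,0],[0,0,0,0],[0,0,0,0],[0,0,0,0],[0,0,0,0]]]}}

```text
t: 14.42
tool_pos: [538.3, 123.0, 96.8]
eef_rot: [3.129, 0.001, 0.562]
wrist_force: [6.1, -24.7, 1.5]
grip_width: 38.4
```

```bash
python3 -c "
from station import *
print(hand_in()); s=read_state(); print(s['t'],s['tool_pos'],s['wrist_force'],s['grip_width'])"
```

```text
the job is handed in; nothing more can be done
None
the job is handed in; nothing more can be done
```

I pressed the rightmost start treadle down to its stop and let it come fully up. I then swung the tensioner arm to its far stop, where the gripper is still holding it. The job was handed in at about 14.4 s; no verdict is reported.

- **Treadle:** it went down about 17.5 mm, then stalled with the force rising to 36 N. The last pictures show the plate raised again.
- **Tensioner arm:** I pinched the idler wheel across its diameter and swung it round slowly, so it never got loose. It stalled at (538, 123) mm, where I expected the far stop at about (538, 124). The wrist force there was about 25 N, against about 11 N from the spring just before the stop. The grip opening held at about 38 mm.
- **Tray, jar and dish:** their outlines in the last pictures match the start to within about 5 pixels, which is the detector's usual scatter. Nothing came near them.
- **One disagreement:** the real fingertip height was about 35 mm above what the reported tool position and the nominal 25 mm tip offset gave. Contact with the treadle and the pictures agreed on this, so I set the working heights from them. I did not find the cause.

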